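# One click hotter, then start the shrink tunnel

### The job

The shrink-wrap tunnel for the jar trays is set too cool: with a fingertip, turn the big knurled dial on the heat box clockwise by one click, so that it rests in the next setting (its white line at the next longer mark), and never let it run past that setting. Then press the button on the start box all the way down and let it come up again. Use the fingertips only and lift nothing: leave the jars and other things where they stand.

Things in the scene. Friction and masses are not known exactly. Their poses are not given: they have to be found in the camera images.
- heat_box: fixed grey heat box, 160 x 160 mm, 70 mm tall, on the table; origin at the centre of its underside, z up; its -x side is its front. The dial sits in the middle of its top. Five black printed marks on its top round the far (+x) side of the dial, starting 56 mm from the centre and growing from 4 mm to 17 mm in length clockwise, are the settings; their directions from the dial's centre, counted counter-clockwise from the box's +x axis, are +80, +40, 0, -40 and -80 degrees
- dial_center (a point): the centre of the dial's flat top face, on its upright axis, 94 mm above the table. The dial is a black disc 100 mm across and 22 mm tall (too wide to pinch), with 30 upright ribs (3 mm deep, about 5 mm wide) round its rim and a flat grippy top face 94 mm across (friction about 0.9); its lower edge is 2 mm above the box's top. It can be turned by pressing a fingertip on the flat top face and sweeping it round, or by pushing along the ribbed rim
- dial_mark (a point): the outer end of the white line on the dial's top face, 45 mm from the dial's axis, in the plane of the top face; it turns with the dial and points at the present setting
- dial (a joint): the dial's angle in rad; grows as it turns clockwise seen from above. Rest places at 0, 0.698, 1.396, 2.094 and 2.793, within 0.01 (40 degrees apart; longer mark = greater angle). It starts at rest in the first or second. A torque of 0.07 N m moves it out of rest; the resistance then falls to nothing half-way (20 degrees), past which it snaps over to the next rest place, and short of which it falls back
- start_box: fixed grey start box, 110 x 110 mm, 60 mm tall, on the table; origin at the centre of its underside, z up. A round push button in a black housing stands in the middle of its top
- start_top (a point): the centre of the grey button's top face, 40 mm across, 82 mm above the table when up; it goes down with the button
- start (a joint): how far the button is pressed, in m: 0 up, 0.006 fully down; a spring returns it. Fully down takes about 5 N
- jar_tall: loose filled glass jar, 74 mm across, 125 mm tall, brass-coloured lid; bystander; origin at the centre of its underside
- jam_jar: loose small jam jar, 60 mm across, 80 mm tall; bystander; origin at the centre of its underside
- jar_side: loose filled glass jar, 74 mm across, 125 mm tall; bystander; origin at the centre of its underside
- label_roll: loose roll of labels standing on its flat side, 80 mm across, 45 mm tall, 38 mm bore; bystander; origin at the centre of its underside
- lid_stack: two jar lids joined in a stack, 68 mm across, 20 mm tall; bystander; origin at the centre of its underside
- marker: marker pen lying along its own x axis, 130 mm long, 15 mm thick; bystander; origin on its underside near mid-length
Mind the look-alikes: they are no part of the job. What is shaped like the start_box but pink or purple is not meant.

How it is judged:
On the way, in this order (a step that is already met when the one before it is completed fails the run):
1. the dial has clicked one setting clockwise and rests there (distance of dial_mark from where it was at the start of the episode between 0.0263 and 0.0352 m and (value of joint dial between 0.5781 and 0.8181 rad or value of joint dial between 1.2763 and 1.5163 rad) and velocity of joint dial between -0.15 and 0.15 rad/s), for 0.2 s.
2. the start button is pressed all the way down (value of joint start above 0.005 m), for 0.05 s.
At the end, for the whole second after the job is handed in: The dial rests one setting (40 degrees, within 6) clockwise of where it started, within 0.12 rad of a rest place, and the start button, having been pressed to over 5 mm after that, is up again (under 1.5 mm) (all of step 1 and value of joint start below 0.0015 m); the robot touches nothing.
It fails at once if the arm or the gripper's body, not the fingers, pressed on the heat box or start box (contact force between the arm and heat_box above 3 N or contact force between the arm and start_box above 3 N).
It fails at once if the dial ran past the next setting (turned more than 60 degrees from where it started) (distance of dial_mark from where it was at the start of the episode above 0.0452 m).
It fails at once if the start button was pressed before the dial had clicked over (value of joint start above 0.004 m and distance of dial_mark from where it was at the start of the episode below 0.02 m).
It fails at once if a bystander was moved more than 30 mm or lifted (distance of any of jar_tall, jam_jar, jar_side, label_roll, lid_stack, marker from where it was at the start of the episode above 0.03 m).
It also fails if it takes over 45 s, if anything falls off the work surface, if the arm or the gripper's body presses on something with over 40 N, if the wrist force passes 120 N, or if a joint passes its speed limit or range.

### The arm

A 6-joint arm with a two-finger parallel gripper is mounted at the origin on the work surface. World frame = base frame: x ahead of the robot, y to its left, z up, the work surface at z = 0. Lengths are in m, angles in rad, forces in N, time in s.
With the tool pointing down it reaches from about 0.35 to 0.8 m from the base axis. Payload 7.3 kg.
Tool frame: the origin (TCP) lies on the mounting face of the last link; the fingertips stand 173 mm ahead of it and the grasp point (between the pads) lies 155 mm ahead of it; z points along the fingers, y is the direction in which the jaws open and shut (so a half turn about z gives the same grasp; the last joint's range is limited). The gripper opens to 85 mm and grips with 20 to 120 N. Pads are 22 mm wide; open, the fingers measure 114 mm over their backs; the gripper's body (76 mm by 85 mm) begins 54 mm behind the grasp point. The pads swing forward as they close: fully open they stand 13 mm farther back than shut.
Start: joints at [-1.402, 0.342, 1.524, -0, 1.275, -0.146], TCP at [0.163, -0.499, 0.405] pointing down, gripper open.
Joint ranges: [-2.53, 2.53], [-0.77, 2.02], [0.04, 2.7], [-1, 4.14], [0.28, 2.66], [-3.11, 3.11]. Speed limits (rad/s): [2.57, 2.57, 3.14, 3.14, 3.14, 3.14].

### API

Orientations are given as a unit quaternion [x, y, z, w].
In Python, from rig import * gives the robot as it stands.
- The arm moves only by the shell command python3 -m pendant 'ROWS' [OPENING] [FORCE]. ROWS is JSON, a list that holds one entry, the list of rows, each a list of 4 numbers: the shift along the tool's x, y, z in mm, then the turn about the tool's z in degrees. In form: [[[dx, dy, dz, roll], ...]]. A call has 1 to 20 rows; each row is the pose to reach, as a shift and turn from the pose commanded when the call began, along the tool's axes at that moment; what a row does not reach only later rows make up. A row lasts 1/12 s, in which the tool goes at most 41.7 mm and 7.16 degrees, less where a joint would pass 70% of its speed; a pose out of reach is approached as far as the arm can. A call with a gripper value outside its range is refused whole. OPENING is the gripper command: -1 is shut, 1 is fully open, values between are in proportion, set as the call begins (- or left out, the last holds). The fingers move at their own pace and stop on an object; FORCE is the grip in N (left out, the last holds). Time passes only in rows, so rows that repeat a pose let the fingers close. It gives the time, the measured TCP pose, the force and the opening at its end, in the units of the state.
- observe(): the state, without advancing time (a new reading comes with each control period).
- snapshot(name): name is "scene" or "top" or "wrist"; returns a dict with "image" (384x512x3 uint8, blue, green, red), "z_map" (384x512 float32, m along the optical axis (not along the pixel's ray), 0 where there is no reading), "fx", "fy", "cx", "cy" (pixels), "world_to_cam" (4x4, takes a point from world to camera coordinates). Camera axes: x right, y up, looking along -z (the intrinsics and any distortion apply to the point x, -y, -z); pixel columns grow to the right and rows downward; lengths in m; the calibration is good to about 2 mm. A picture is of the moment at which its call begins.
- sign_off(): hands the job in, once; it reports no verdict.
The state is a dict: "t": time; "qpos": joint angles; "qvel": joint speeds; "joint_efforts": joint torques, N m; "tcp_pos": TCP position; "orientation": TCP orientation; "contact_force": force on the tool from outside, world axes, zero at the start; "moment": the same for the moment, N m; "opening": opening from 0.0 (shut) to 1.0 (fully open).
Only numpy, scipy, OpenCV 4.12 (cv2) and the standard library are available. Lean on these libraries where they do the work, as an engineer would, in place of code of your own. Each camera call takes 0.05 s, during which the arm holds its last target.

## Working session

There is one attempt and no reset: what is moved stays moved. The work goes in short steps, Python scripts to look and compute and a shell command to move; the robot and the scene stay as the last step left them, time stands still between calls to the robot, and variables do not carry over. Pictures are saved under pics/ and viewed, and the job is handed in when it is done.

```bash
ls; mkdir -p pics
python3 - <<'E'
from rig import *
import cv2,pickle
print(observe())
d={}
for n in ("scene","top","wrist"):
    s=snapshot(n); d[n]=s; cv2.imwrite(f"pics/a_{n}.png",s["image"])
    print(n,s["fx"],s["cx"],s["cy"],s["world_to_cam"].round(3).tolist() if hasattr(s["world_to_cam"],'round') else s["world_to_cam"],[k for k in s])
pickle.dump(d,open("a.pkl","wb"))
E
```

```text
pics
{'t': 0.0, 'qpos': array([-1.40199479e+00,  3.42717024e-01,  1.52502011e+00, -2.80167561e-05,
        1.27541185e+00, -1.46005006e-01]), 'qvel': array([ 0.00075901, -0.00019308,  0.00149308, -0.0001764 , -0.0027931 ,
        0.00011089]), 'joint_efforts': array([-2.07699345e-04, -4.33677149e+01, -2.46004325e+01, -2.41688904e-04,
        7.86929304e-03,  3.65905024e-06]), 'tcp_pos': array([ 0.16254841, -0.49905547,  0.40402763]), 'orientation': array([ 9.87636721e-01,  1.56758099e-01, -2.22671684e-05, -7.77961675e-04]), 'contact_force': array([ 0.1799076 ,  0.73427368, -0.57255593]), 'moment': array([ 0.00703644, -0.02389105,  0.05682564]), 'opening': 1.0014113168839898}
scene 443.0476552838579 253.1218930010224 188.57756401847988 [[-0.749, 0.663, -0.008, 0.368], [-0.488, -0.543, 0.683, 0.174], [0.448, 0.516, 0.73, -1.858], [0.0, 0.0, 0.0, 1.0]] ['image', 'z_map', 'fx', 'fy', 'cx', 'cy', 'world_to_cam']
top 414.09167526135445 250.6904001067823 187.30208660769156 [[0.021, -1.0, 0.003, -0.016], [0.991, 0.021, 0.132, -0.503], [-0.132, 0.001, 0.991, -1.177], [0.0, 0.0, 0.0, 1.0]] ['image', 'z_map', 'fx', 'fy', 'cx', 'cy', 'world_to_cam']
wrist 323.42739442320243 254.79680249057915 194.1378630243192 [[0.311, -0.95, -0.002, -0.526], [0.902, 0.296, -0.313, 0.042], [0.298, 0.096, 0.95, -0.38], [0.0, 0.0, 0.0, 1.0]] ['image', 'z_map', 'fx', 'fy', 'cx', 'cy', 'world_to_cam']
```

View pics/a_scene.png

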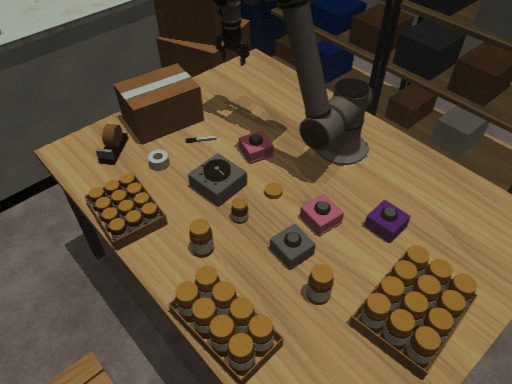

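View pics/a_top.png

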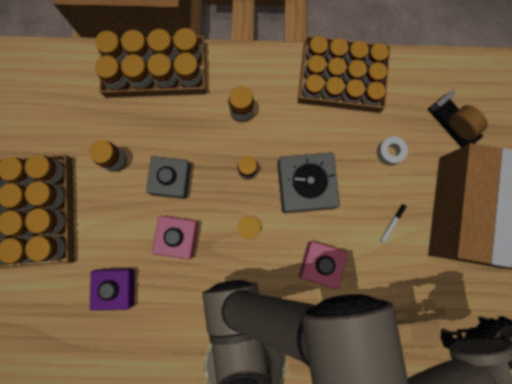

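View pics/a_wrist.png

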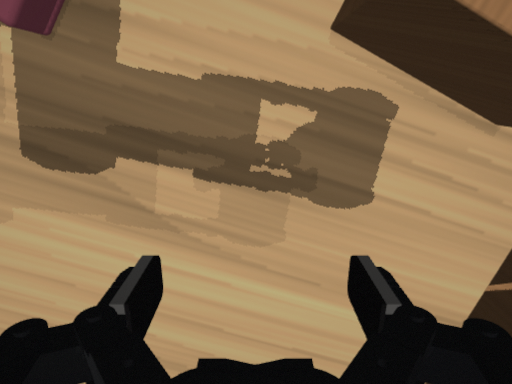

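Top view: the heat box with its dial is at (308,181). Start-box candidates in top pixels are grey (168,177), pink (175,237), pink-red (324,265) and purple (112,289), and I choose grey. The only dial-like thing is at (311,180). I'll check close crops of both and measure.

```bash
cat > h.py <<'E'
import numpy as np,cv2,pickle
def ray(s,u,v,z):
    W=np.asarray(s["world_to_cam"]);R=W[:3,:3];t=W[:3,3]
    d=np.array([(u-s["cx"])/s["fx"],-(v-s["cy"])/s["fy"],-1.]);o=-R.T@t;d=R.T@d
    return o+d*(z-o[2])/d[2]
def proj(s,p):
    W=np.asarray(s["world_to_cam"]);c=W[:3,:3]@np.asarray(p)+W[:3,3]
    return np.array([s["cx"]+s["fx"]*c[0]/-c[2],s["cy"]-s["fy"]*c[1]/-c[2]])
E
python3 - <<'E'
from h import *
d=pickle.load(open("a.pkl","rb"))
s=d["top"];im=s["image"]
a=cv2.resize(im[145:220,270:348],None,fx=6,fy=6,interpolation=cv2.INTER_CUBIC)
b=cv2.resize(im[145:210,140:200],None,fx=5,fy=5,interpolation=cv2.INTER_CUBIC)
H=450;o=np.zeros((H,a.shape[1]+b.shape[1],3),np.uint8);o[:a.shape[0],:a.shape[1]]=a;o[:b.shape[0],a.shape[1]:]=b
cv2.imwrite("pics/b.png",o)
z=s["z_map"]
print("topz",z[181,311],z[177,168])
def wp(s,u,v):
    W=np.asarray(s["world_to_cam"]);k=s["z_map"][v,u];c=np.array([(u-s["cx"])/s["fx"]*k,-(v-s["cy"])/s["fy"]*k,-k]);return (W[:3,:3].T@(c-W[:3,3])).round(4)
for p in [(305,190),(320,185),(168,177),(290,205),(160,190)]: print(p,wp(s,*p))
# world map from z
vv,uu=np.mgrid[:384,:512];W=np.asarray(s["world_to_cam"])
c=np.stack([(uu-s["cx"])/s["fx"]*z,-(vv-s["cy"])/s["fy"]*z,-z],-1);P=(c-W[:3,3])@W[:3,:3]
def blob(lo,hi,box):
    m=np.zeros(z.shape,np.uint8);x0,y0,x1,y1=box
    m[y0:y1,x0:x1]=((P[...,2]>lo)&(P[...,2]<hi))[y0:y1,x0:x1]
    cs,_=cv2.findContours(m,cv2.RETR_EXTERNAL,cv2.CHAIN_APPROX_NONE);k=max(cs,key=cv2.contourArea)
    q=np.array([ray(s,u,v,(np.median(P[...,2][m>0])))[:2] for u,v in k[:,0]],np.float32)
    print(lo,hi,"medz",np.median(P[...,2][m>0]).round(4),"rect",cv2.minAreaRect(q),"circ",cv2.minEnclosingCircle(q))
blob(.085,.105,(270,145,348,220)); blob(.06,.08,(270,145,348,220))
blob(.073,.09,(140,145,200,210)); blob(.05,.068,(140,145,200,210))
E
```

```text
topz 1.1534373 1.1686568
(305, 190) [ 0.4899 -0.1554  0.0978]
(320, 185) [ 0.5053 -0.1977  0.0935]
(168, 177) [0.5213 0.2287 0.0775]
(290, 205) [ 0.4497 -0.1167  0.073 ]
(160, 190) [0.4863 0.2537 0.0583]
0.085 0.105 medz 0.0936 rect ((0.5180803537368774, -0.16976141929626465), (0.09787347912788391, 0.09824073314666748), 74.7122802734375) circ ((0.518643856048584, -0.1696842908859253), 0.05055137723684311)
0.06 0.08 medz 0.0693 rect ((0.5179877281188965, -0.16917479038238525), (0.15954133868217468, 0.15941493213176727), 6.088286876678467) circ ((0.5178894400596619, -0.16923823952674866), 0.10963701456785202)
0.073 0.09 medz 0.0805 rect ((0.5276276469230652, 0.23562052845954895), (0.04789136350154877, 0.0405707024037838), 56.94087600708008) circ ((0.5253435969352722, 0.2348809540271759), 0.026580022647976875)
0.05 0.068 medz 0.0595 rect ((0.5261876583099365, 0.2358860820531845), (0.11004126816987991, 0.10989689826965332), 85.28296661376953) circ ((0.5271681547164917, 0.23646408319473267), 0.07402659207582474)
```

View pics/b.png

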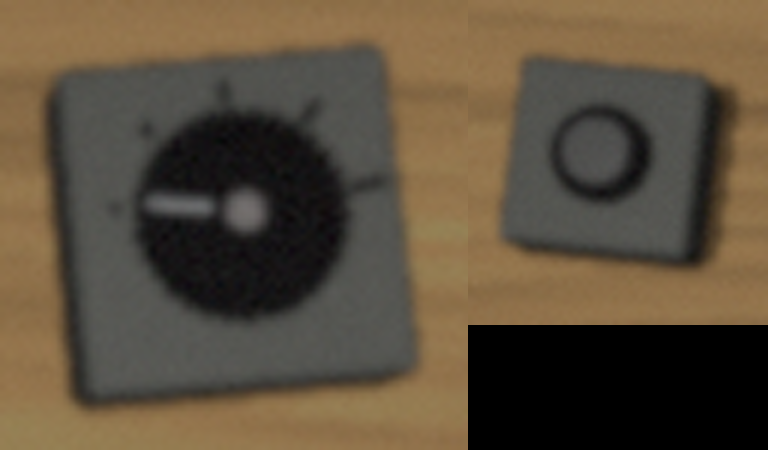

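Crop: the left part shows the heat box with the white line at the leftmost, shortest mark (top px ~295,179), so this is the first setting. The right part shows the grey start box with a grey button in a black housing. Sizes and heights agree with the description: box 160 mm, dial 98–101 mm at z=0.0936, start box 110 mm.

- **Dial centre:** (0.518, -0.1695).
- **Plan:** close the gripper and press at r=34 mm on the far side of the top face, with tool x already radial at 18°. Then sweep clockwise.

```bash
python3 -m pendant '[[[30,-13,0,0],[70,-30,0,0],[108,-46,0,0],[146,-63,0,0],[184,-79,0,0],[222,-95,0,0],[260,-111,0,0],[298,-128,0,0],[336,-144,0,0],[374,-160,0,0],[412,-177,0,0],[450,-193,0,0],[474,-203,0,0],[474,-203,0,0],[474,-203,0,0],[474,-203,0,0]]]' -1 20
python3 - <<'E'
from h import *
from rig import *
for n in ("scene","wrist"):
    s=snapshot(n); cv2.imwrite(f"pics/c_{n}.png",s["image"])
    if n=="wrist": print(proj(s,[.518,-.1695,.094]),proj(s,[.5503,-.159,.094]))
o=observe();print(o["t"],o["tcp_pos"],o["orientation"],o["contact_force"],o["opening"])
E
```

```text
t: 1.48
tcp_pos: [0.5501, -0.1596, 0.4042]
orientation: [0.988, 0.157, -0.001, -0.0]
contact_force: [0.1, -0.7, 0.6]
opening: 0.001
[252.47938377 214.75528366] [252.43322475 179.60994895]
1.5833 [ 0.54968322 -0.16034611  0.40466879] [ 9.87753172e-01  1.56024324e-01 -2.79117381e-04  5.53453951e-05] [0.36717135 0.18909381 0.84241828] 0.002164924119446634
```

View pics/c_wrist.png

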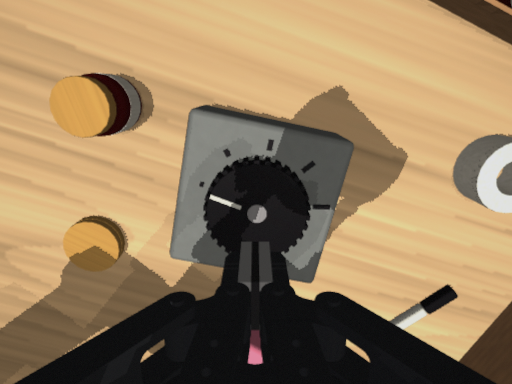

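Wrist view: the dial hub is at (257,213), predicted (252,215), so they agree within about 4 mm. The white line points to the shortest mark at (201,184), and the shut fingertips sit below the hub. Descending.

```bash
python3 -m pendant '[[[0,0,20,0],[0,0,50,0],[0,0,80,0],[0,0,105,0],[0,0,120,0],[0,0,126,0],[0,0,130,0],[0,0,130,0],[0,0,130,0]]]'
python3 -c "
from rig import *
o=observe();print(o['tcp_pos'],o['contact_force'])"
python3 -m pendant '[[[0,0,2,0],[0,0,3,0],[0,0,4,0],[0,0,5,0],[0,0,5,0],[0,0,5,0]]]'
```

```text
t: 2.33
tcp_pos: [0.5506, -0.16, 0.2758]
orientation: [0.988, 0.156, 0.001, 0.001]
contact_force: [-0.3, -0.1, 0.9]
opening: 0.002
[ 0.55057142 -0.1599577   0.27584488] [-0.2714048  -0.14783796  0.91545147]
t: 2.83
tcp_pos: [0.5505, -0.1594, 0.2697]
orientation: [0.988, 0.157, 0.0, 0.0]
contact_force: [0.4, -0.2, -0.4]
opening: 0.0
```

```bash
python3 -m pendant '[[[0,0,1,0],[0,0,2,0],[0,0,2,0],[0,0,2,0]]]'
python3 -m pendant '[[[0,0,0.5,0],[0,0,1,0],[0,0,1,0],[0,0,1,0]]]'
```

```text
t: 3.17
tcp_pos: [0.5504, -0.1594, 0.2676]
orientation: [0.988, 0.157, -0.0, -0.0]
contact_force: [0.5, 0.6, 0.5]
opening: 0.002
t: 3.5
tcp_pos: [0.5504, -0.1594, 0.2674]
orientation: [0.988, 0.157, 0.0, 0.0]
contact_force: [-2.3, 0.4, 6.0]
opening: -0.003
```

Contact, about 6 N. Sweeping clockwise about the dial axis in two stages.

```bash
python3 -m pendant '[[[0,1,0.3,1.7],[-0.1,1.8,0.3,3],[-0.1,2.7,0.3,4.5],[-0.2,3.6,0.3,6],[-0.3,4.7,0.3,8],[-0.5,5.9,0.3,10],[-0.7,7,0.3,12],[-1,8.2,0.3,14],[-1,8.2,0.3,14]]]'
python3 - <<'E'
from h import *
from rig import *
for n in ("scene","wrist"):
    s=snapshot(n); cv2.imwrite(f"pics/d_{n}.png",s["image"])
E
```

```text
t: 4.25
tcp_pos: [0.5523, -0.1676, 0.2674]
orientation: [0.999, 0.034, 0.001, 0.0]
contact_force: [-0.9, 2.1, 6.3]
opening: 0.003
```

View pics/d_wrist.png

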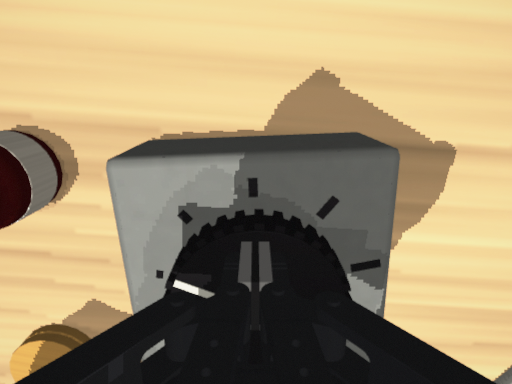

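```bash
cat >> h.py <<'E'
def markang(s,C=(.518,-.1695)):
    # white line: bright pixels on the top plane 14..47 mm from the dial centre
    g=s["image"].min(2).astype(int);vv,uu=np.mgrid[:384,:512];n=[]
    for u,v in zip(*np.nonzero(g>140)[::-1]):
        p=ray(s,u,v,.094)[:2]-C
        if .016<np.hypot(*p)<.046:n.append(p)
    n=np.array(n)
    if len(n)==0: return None
    r=np.hypot(*n.T);m=n[r>r.max()-.01].mean(0)
    return len(n),np.degrees(np.arctan2(m[1],m[0])).round(1),r.max().round(4)
E
python3 - <<'E'
from h import *
from rig import *
d=pickle.load(open("a.pkl","rb"));print(markang(d["top"]),markang(d["scene"]))
for n in("top","scene","wrist"):print(n,markang(snapshot(n)))
E
```

```text
None None
top None
scene None
wrist (191, np.float64(66.7), np.float64(0.0442))
```

View pics/d_scene.png

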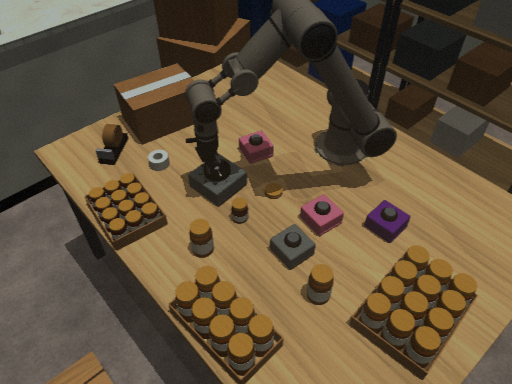

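Run:
```python
from h import *
from rig import *
s=snapshot("wrist")
# printed marks inner ends & line ends by hand from d_wrist
for n,p,z in [("m1",(159,274),.07),("m2",(185,216),.07),("m3",(253,187),.07),("m4",(328,207),.07),("m5",(366,265),.07),("line out",(175,285),.094),("line in",(213,296),.094)]:
    q=ray(s,*p,z)[:2]-[.518,-.1695];print(n,np.degrees(np.arctan2(q[1],q[0])).round(1),np.hypot(*q).round(4))
o=observe();print(o["t"],o["tcp_pos"],o["contact_force"])
t=pickle.load(open("a.pkl","rb"))["top"]
for p,z in [((294.5,179),.094),((289,179.8),.07),((294.5,166.5),.07),((307,161),.07),((322,163),.07),((332,175.7),.07)]:
    q=ray(t,*p,z)[:2]-[.518,-.1695];print(p,np.degrees(np.arctan2(q[1],q[0])).round(1),np.hypot(*q).round(4))
```

```text
m1 83.8 0.0555
m2 42.2 0.0595
m3 3.2 0.0637
m4 -34.9 0.0672
m5 -72.5 0.069
line out 68.7 0.0431
line in 63.0 0.023
4.55 [ 0.55225164 -0.16748265  0.26738403] [-1.19070168  0.95258889  6.51240329]
(294.5, 179) 86.5 0.043
(289, 179.8) 86.2 0.056
(294.5, 166.5) 43.7 0.0587
(307, 161) 4.8 0.0594
(322, 163) -35.0 0.0662
(332, 175.7) -74.7 0.0688
```

The line has turned about 15° (86° → ~70°), tracking the 14° sweep without slip. Continuing to about 38° total.

```bash
python3 -m pendant '[[[0,0.9,0,1.5],[0,1.8,0,3],[-0.1,2.7,0,4.5],[-0.2,3.6,0,6],[-0.3,4.5,0,7.5],[-0.4,5.3,0,9],[-0.5,6.2,0,10.5],[-0.7,7.1,0,12],[-1,8,0,13.5],[-1.2,8.8,0,15],[-1.4,9.7,0,16.5],[-1.7,10.5,0,18],[-2,11.4,0,19.5],[-2.3,12.2,0,21],[-2.6,13,0,22.5],[-2.9,13.8,0,24],[-2.9,13.8,0,24],[-2.9,13.8,0,24]]]'
python3 - <<'E'
from h import *
from rig import *
s=snapshot("wrist"); cv2.imwrite(f"pics/e_wrist.png",s["image"]);print(markang(s))
o=observe();print(o["t"],o["tcp_pos"],o["contact_force"])
E
```

```text
t: 6.05
tcp_pos: [0.5505, -0.1815, 0.2674]
orientation: [0.985, -0.173, 0.001, 0.0]
contact_force: [0.8, 1.0, 5.3]
opening: -0.002
(315, np.float64(40.8), np.float64(0.0458))
6.1 [ 0.55051529 -0.18147316  0.26736897] [0.44561222 0.60963793 5.67276905]
```

View pics/e_wrist.png

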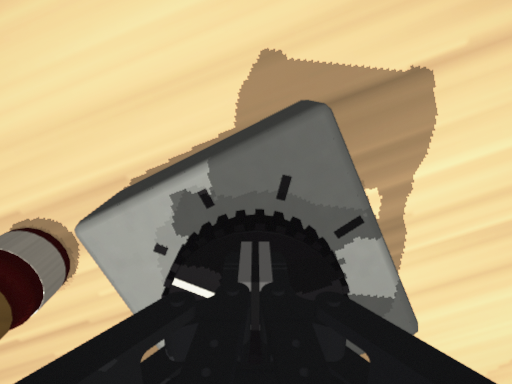

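The line measures 41°, and the second mark was ~43–44°. Lifting, then a check of where it rests.

```bash
python3 -m pendant '[[[0,0,-3,0],[0,0,-12,0],[0,0,-35,0],[0,0,-70,0],[0,0,-100,0],[0,0,-120,0],[0,0,-130,0],[0,0,-130,0],[0,0,-130,0]]]'
python3 - <<'E'
from h import *
from rig import *
s=snapshot("wrist"); cv2.imwrite(f"pics/f_wrist.png",s["image"]);print(markang(s))
o=observe();print(o["t"],o["tcp_pos"],o["orientation"],o["contact_force"])
E
```

```text
t: 6.85
tcp_pos: [0.5499, -0.1814, 0.3959]
orientation: [0.985, -0.173, -0.0, -0.0]
contact_force: [-1.1, 0.6, -0.5]
opening: -0.004
(147, np.float64(41.1), np.float64(0.0454))
6.9 [ 0.54977712 -0.18138671  0.39494884] [ 9.84857426e-01 -1.73361760e-01 -1.21001476e-03 -2.94591619e-04] [-0.32815222  0.20934673 -1.40513845]
```

View pics/f_wrist.png

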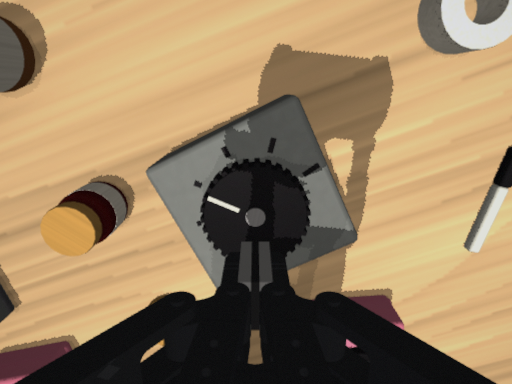

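The line (208,199 from hub 256,216) has the same relation to its nearest mark as at the start. It's now the second mark, since the view has rolled by 38°, and the line measures 41.1° in world against 86.5° before. I'll move over the start box and confirm with an unobstructed top view before pressing.

```bash
python3 -m pendant '[[[-10,-24,0,0],[-25,-58,0,0],[-41,-95,0,0],[-57,-132,0,0],[-73,-170,0,0],[-89,-207,0,0],[-105,-244,0,0],[-121,-281,0,0],[-137,-318,0,0],[-151,-352,0,0],[-161,-375,0,0],[-165,-384,0,0],[-165,-384,0,0],[-165,-384,0,0]]]'
python3 - <<'E'
from h import *
from rig import *
s=snapshot("top"); w=snapshot("wrist"); im=s["image"]
a=cv2.resize(im[145:220,270:348],None,fx=5,fy=5,interpolation=cv2.INTER_CUBIC)
o=np.zeros((384,512+a.shape[1],3),np.uint8)[:, :800+102]
o=np.zeros((384,512+390,3),np.uint8);o[:375,512:]=a;o[:,:512]=w["image"]
o=cv2.resize(o,(800,341));cv2.imwrite("pics/g.png",o)
print("dialtop z",proj(w,[.526,.2355,.082]))
q=observe();print(q["t"],q["tcp_pos"],q["contact_force"])
g=im[145:220,270:348].min(2);print(g.max())
E
```

```text
t: 8.07
tcp_pos: [0.5261, 0.2354, 0.395]
orientation: [0.985, -0.173, -0.001, 0.001]
contact_force: [-0.4, 0.5, -0.3]
opening: 0.002
dialtop z [251.71883866 181.03848028]
8.1667 [0.52641217 0.23430767 0.39571456] [ 0.7660645  -0.41462816 -0.1122408 ]
112
```

View pics/g.png

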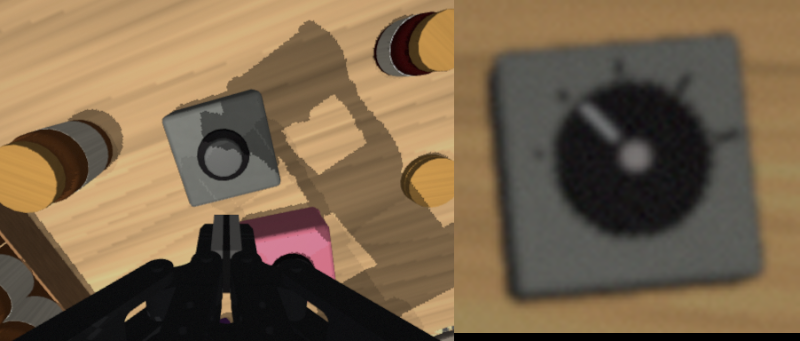

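Right: the dial's line points exactly at the second mark. Left: the grey start button is at about (250,175) in full-scale pixels (predicted 252,181), so the tool is above it. Descending and pressing.

```bash
python3 -m pendant '[[[0,0,20,0],[0,0,55,0],[0,0,90,0],[0,0,115,0],[0,0,128,0],[0,0,134,0],[0,0,134,0],[0,0,134,0]]]'
python3 -m pendant '[[[0,0,2,0],[0,0,4,0],[0,0,6,0],[0,0,8,0],[0,0,9,0],[0,0,10,0],[0,0,10,0],[0,0,10,0]]]'
```

```text
t: 8.83
tcp_pos: [0.5267, 0.2349, 0.2631]
orientation: [0.985, -0.174, 0.0, -0.0]
contact_force: [-0.2, -0.1, 0.1]
opening: -0.0
t: 9.5
tcp_pos: [0.5263, 0.2358, 0.2527]
orientation: [0.985, -0.173, 0.0, -0.0]
contact_force: [1.1, -1.0, 2.7]
opening: 0.003
```

```bash
python3 -m pendant '[[[0,0,1,0],[0,0,2,0],[0,0,3,0],[0,0,3,0],[0,0,3,0]]]'
python3 -m pendant '[[[0,0,0.5,0],[0,0,1,0],[0,0,1.5,0],[0,0,1.5,0],[0,0,1.5,0]]]'
```

```text
t: 9.92
tcp_pos: [0.5263, 0.2358, 0.2496]
orientation: [0.985, -0.173, 0.0, -0.0]
contact_force: [1.4, 0.6, 4.2]
opening: -0.001
t: 10.33
tcp_pos: [0.5262, 0.2358, 0.2493]
orientation: [0.985, -0.173, 0.001, -0.0]
contact_force: [-2.4, -0.5, 13.3]
opening: 0.003
```

The button is hard against its stop: 13 N, and only 0.3 mm of travel for a 1.5 mm command. Retracting.

```bash
python3 -m pendant '[[[0,0,-3,0],[0,0,-10,0],[0,0,-30,0],[0,0,-60,0],[0,0,-95,0],[0,0,-125,0],[0,0,-145,0],[0,0,-150,0],[0,0,-150,0],[0,0,-150,0],[0,0,-150,0]]]'
python3 - <<'E'
from h import *
from rig import *
s=snapshot("top"); w=snapshot("wrist"); im=s["image"]
a=cv2.resize(im[145:220,270:348],None,fx=5,fy=5,interpolation=cv2.INTER_CUBIC)
o=np.zeros((384,512+390,3),np.uint8);o[:375,512:]=a;o[:,:512]=w["image"]
cv2.imwrite("pics/h.png",cv2.resize(o,(800,341)))
z=w["z_map"];u,v=proj(w,[.526,.2355,.082]).astype(int);W=np.asarray(w["world_to_cam"])
P=[]
for y in range(v-10,v+3):
    for x in range(u-5,u+6):
        k=z[y,x];c=np.array([(x-w["cx"])/w["fx"]*k,-(y-w["cy"])/w["fy"]*k,-k]);P.append((W[:3,:3].T@(c-W[:3,3]))[2])
print("button z",np.median(P)); q=observe();print(q["t"],q["tcp_pos"],q["contact_force"])
E
```

```text
t: 11.25
tcp_pos: [0.5258, 0.2357, 0.3957]
orientation: [0.985, -0.173, -0.002, 0.001]
contact_force: [1.0, -0.8, -0.7]
opening: -0.001
button z 0.08235553477901933
11.35 [0.5259596  0.23570649 0.395982  ] [ 0.18225269  0.09892756 -0.57239268]
```

View pics/h.png

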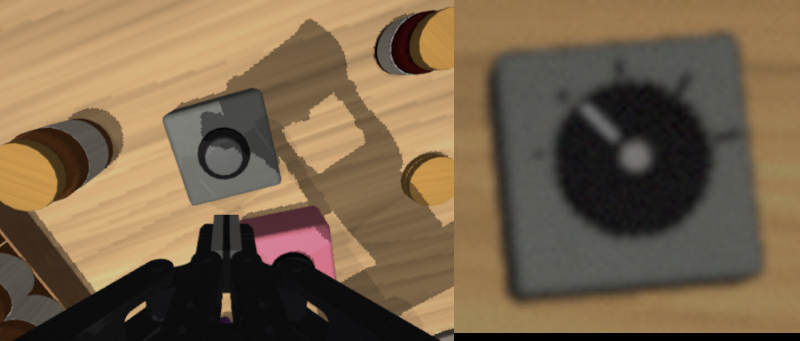

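The picture shows the button up (z 82.4 mm), the dial line still at the second mark and the gripper clear. Handing in.

```bash
python3 -c "
from rig import *
print(sign_off())"
```

```text
the job is handed in; nothing more can be done
None
```

The dial is one click clockwise at the second setting, and the start button has been pressed fully and come back up. I handed the job in at about 11.4 s.

**Dial:** I pressed the shut fingertips on the dial's top face with about 6 N, 34 mm from its axis, and swept it 38° clockwise in two stages. Its white line started at the first, shortest mark. After I lifted off, it pointed at the second mark in the top view, and did so again after the button press.

**Button:** I pressed the grey start button until it hit its stop. It had travelled about 6 mm, and the force rose from 4 N to 13 N with almost no further movement. After I backed off, its top measured 82.4 mm above the table against 82 mm nominal, so it is up.

**Last checks:** The gripper was clear of everything, with the force reading at noise level. I did not measure the jars and other bystanders again; the arm crossed well above them.

**Disagreements:** The wrist and top cameras differed by up to about 4 mm, or a few degrees on the line and mark directions. The line's turn came out at 45° when comparing the two cameras, against the expected 40°. I relied on the line matching the second mark within the same top picture.

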